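# Fetch the orange start sensor from the sliding-lid case

## Task

The orange radio sensor lies under one of the two clear sliding lids of the flat aluminium case. Slide the lid above it fully across behind the other lid and leave it open, keeping the other lid shut, then take the orange sensor out and set it down gently, upright, on the blue mat.

Things in the scene. Friction and masses are not known exactly. Their poses are not given: they have to be found in the camera images.
- case: Flat aluminium case fixed on the table, 200 (x) x 440 (y) x 78 mm high; origin at the centre of its underside, z up. A thin partition at y = 0 makes two open-topped compartments, each 184 x 204 mm inside, floor top at z = 6. Two clear level lids slide along y over them. A grey twin of the orange sensor lies in the other compartment.
- right_door (a joint): Travel (m) of the lower lid (yellow edges), over the -y compartment: 0 shut (may start 12 mm ajar), 0.16 open, moved to the case's +y under the other lid. Drag 1 to 2 N, stays put. Lid top z = 66 mm. Yellow upright fin handle to pinch from above: 70 along x, 12 thick in y, z = 66 to 110; shut, its centre is at case x = 0, y = -200 mm; it moves with the lid.
- left_door (a joint): Travel (m) of the upper lid (dark edges), over the +y compartment: 0 shut (may start 12 mm ajar), 0.16 open, moved to the case's -y over the other lid. Drag 1 to 2 N, stays put. Lid top z = 76 mm. Dark upright fin handle to pinch from above: 70 along x, 12 thick in y, z = 76 to 110; shut, its centre is at case x = 0, y = +200 mm; it moves with the lid.
- orange_sensor: Orange radio sensor, a loose box 36 (own x) x 60 (own y) x 40 mm high, 0.11 to 0.22 kg, upright on the floor of one compartment, 125 to 145 mm from the case's centre along the case's y, clear of the lid once open. Origin: centre of its underside, z up. A black stub, 8 mm across, rises 10 mm from its top at own y = +24 mm. Grip it across the 36 mm.
- mat: Square blue mat fixed to the table, 150 x 150 x 5 mm; origin: centre of its underside, its top 5 mm above.
Mind the look-alikes: they are no part of the job. There is more than one size of the mat; the one meant has the size given above.

How it is judged:
By the outcome, as a careful person would: the job done as asked, in the order asked, and still so for the second after the job is handed in, with the robot touching nothing.
It also fails if it takes over 51 s, if anything falls off the work surface, if the arm or the gripper's body presses on something with over 40 N, if the wrist force passes 120 N, or if a joint passes its speed limit or range.

## Robot

A 7-joint arm with a two-finger parallel gripper is mounted at the origin on the work surface. World frame = base frame: x ahead of the robot, y to its left, z up, the work surface at z = 0. Lengths are in m, angles in rad, forces in N, time in s.
With the tool pointing down it reaches from about 0.425 to 0.825 m from the base axis. Payload 3.6 kg.
Tool frame: the origin (TCP) lies between the finger pads; the fingertips stand 17 mm ahead of it and the grasp point (between the pads) lies 2 mm behind it; z points along the fingers, y is the line along which they close (so a half turn about z gives the same grasp; the last joint's range is limited). The gripper opens to 93 mm and grips with 3 to 60 N. Pads are 15 mm wide; open, the fingers measure 128 mm over their backs; the gripper's body (75 mm by 188 mm) begins 65 mm behind the grasp point.
Start: joints at [1.087, 0.615, -0.013, 1.423, 0.008, 1.103, -0.04], TCP at [0.287, -0.583, 0.21] pointing down, gripper open.
Joint ranges: [-3.12, 3.12], [-0.3, 2.06], [-1.34, 1.32], [0.26, 2.42], [-1.36, 4.5], [0.01, 1.98], [-2.84, 2.84]. Speed limits (rad/s): [2.79, 2.79, 3.14, 3.14, 3.14, 3.14, 3.14].

## Interface

Orientations are given as a unit quaternion [x, y, z, w].
In Python, from workcell import sense, get_image, get_calibration, sign_off gives the robot as it stands.
- The arm moves only by the tool apply_moves, never from a script. Its argument "rows" is a list of rows, each a list of 3 entries, a list of its own where there are three numbers: the turn, a rotation vector about the world's x, y, z each as a share of 360 degrees, from -1 to 1, then the shift along the world's x, y, z each as a share of 150 mm, from -1 to 1, then the gripper's target within -1 to 1 (fully open at 1, half-way at 0, shut at -1). In form: [[[rx, ry, rz], [x, y, z], hand], ...]. A call has 1 to 8 rows; each row shifts and turns the commanded pose from where the row before left it; what a row does not reach is not made up. A row lasts 1/12 s, in which the tool goes at most 41.7 mm and 7.16 degrees, less where a joint would pass 70% of its speed; a pose out of reach is approached as far as the arm can. A call with a number of a shift or a turn outside -1 to 1 is refused whole. A call with a gripper value outside its range is refused whole. The fingers move at their own pace and stop on an object; "force" is the grip in N (left out, the last holds). Time passes only in rows, so rows that do not move let the fingers close. It gives the time, the measured TCP pose, the force, the opening and the grip force at its end, in the units of the state.
- sense(): the state, without advancing time (a new reading comes with each control period).
- get_image(name): name is "scene" or "top" or "wrist"; returns (picture, depth): 400x640x3 uint8, blue, green, red; 400x640 float32, m along the optical axis (not along the pixel's ray), 0 where there is no reading.
- get_calibration(name): a dict with "intrinsics" (3x3 intrinsics, pixels), "rvec" (rotation vector, rad) and "tvec" (3), from world to camera coordinates, as OpenCV has them. Camera axes: x right, y down, z forward; pixel columns grow to the right and rows downward; lengths in m; the calibration is good to about 2 mm. A picture is of the moment at which its call begins: read the wrist's pose just before it. get_calibration takes no time and is no camera call; for the wrist camera it gives the pose at the moment of the call.
- sign_off(): hands the job in; it is judged then, once.
The state is a dict: "time_s": time; "joint_pos": joint angles; "dq": joint speeds; "joint_efforts": joint torques, N m; "tcp_pos": TCP position; "tool_rot": TCP orientation; "ft_force": force on the tool from outside, world axes, zero at the start; "torque": the same for the moment, N m; "width": finger opening in m; "grip_force": force on a finger pad.
Only numpy, scipy, OpenCV 4.12 (cv2) and the standard library are available. Lean on these libraries where they do the work, as an engineer would, in place of code of your own. Each camera call takes 0.05 s, during which the arm holds its last target. There are 200 camera calls.

## Working session

There is one attempt and no reset: what is moved stays moved. The work goes in short steps, Python scripts to look and compute and a tool call to move; the robot and the scene stay as the last step left them, time stands still between calls to the robot, and variables do not carry over. Pictures are saved under pics/ and viewed, at most 10 in all, crops included, and the job is handed in when it is done.

Besides the shell and the picture viewer there is one more tool, called after ">>>" by a JSON object that holds its "fn" and its "kwargs", one argument or row to a line. apply_moves: Moves the arm, as the interface text tells. Its arguments: {"type":"object","properties":{"rows":{"type":"array"},"force":{"type":"number"}},"required":["rows"]}

```bash
mkdir -p pics; cat > h.py <<'E'
import numpy as np,cv2
from workcell import sense,get_image,get_calibration,sign_off
def cal(n):
    c=get_calibration(n);R=cv2.Rodrigues(np.array(c["rvec"],float))[0]
    return np.array(c["intrinsics"],float),R,np.array(c["tvec"],float).ravel()
def ray(c,uv,z):
    K,R,t=c;uv=np.atleast_2d(np.array(uv,float))
    d=(np.linalg.inv(K)@np.c_[uv,np.ones(len(uv))].T).T@R
    o=-R.T@t
    return o+d*((z-o[2])/d[:,2])[:,None]
def depth_pts(c,dep):
    K,R,t=c;v,u=np.indices(dep.shape)
    p=np.stack([(u-K[0,2])/K[0,0]*dep,(v-K[1,2])/K[1,1]*dep,dep],-1)
    return (p-t)@R
E
python3 - <<'E'
from h import *
for n in("top","scene"):
    c=cal(n);im,d=get_image(n);cv2.imwrite(f"pics/{n}0.png",im);np.savez(f"{n}0.npz",im=im,d=d,K=c[0],R=c[1],t=c[2])
    print(n,-c[1].T@c[2],c[1][2])
print(sense())
E
```

```text
top [0.32257685 0.04362992 0.87204583] [ 0.10431612 -0.00820743 -0.99451032]
scene [ 1.16857461 -0.27677908  0.8162526 ] [-0.67789731  0.27609991 -0.68133991]
{'time_s': 0.1, 'joint_pos': array([ 1.08651366,  0.61581791, -0.01259233,  1.42470562,  0.00809869,
        1.10341608, -0.04040172]), 'dq': array([ 3.15604329e-04, -9.81253837e-04,  1.09349278e-03, -4.49678494e-03,
       -4.17715139e-05,  6.31463096e-04, -8.07893611e-04]), 'joint_efforts': array([ 1.89792547e-03, -4.60043299e+01,  2.10585175e-01, -1.66245836e+01,
       -6.11191406e-02,  1.69690460e-02,  1.05759898e-04]), 'tcp_pos': array([ 0.28695294, -0.58242431,  0.20911104]), 'tool_rot': array([ 9.73913007e-01,  2.26918787e-01, -2.80486562e-04, -1.11358382e-03]), 'ft_force': array([-0.16661463,  0.50450166, -0.8945453 ]), 'torque': array([ 0.07611344,  0.0005818 , -0.07432527]), 'grip_force': 0.0, 'width': 0.09315494341504568}
```

View pics/top0.png

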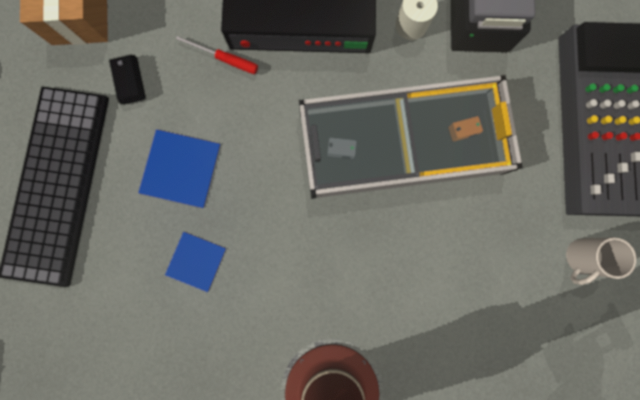

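View pics/scene0.png

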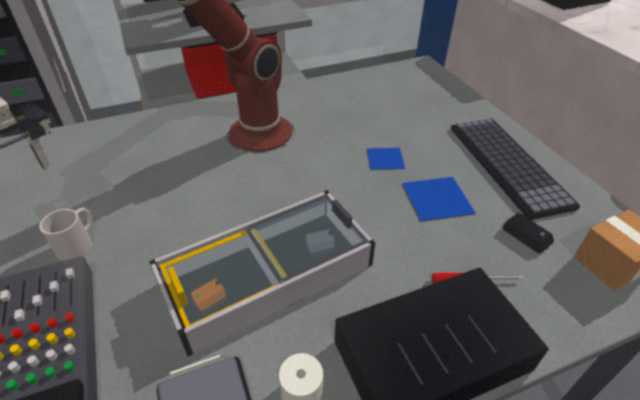

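The top view shows the orange sensor at (466,128) under the yellow-edged lid, with its fin at (502,120). The grey twin is at (342,148) under the dark-edged lid. The blue mats are at (180,168), the larger, and (196,262), the smaller; I'll check them by size.

```bash
cat > m.py <<'E'
from h import *
z=np.load("top0.npz");im=z["im"];d=z["d"];c=(z["K"],z["R"],z["t"])
h=cv2.cvtColor(im,cv2.COLOR_BGR2HSV)
P=depth_pts(c,d)
def comps(m,amin):
    n,l,s,ce=cv2.connectedComponentsWithStats(m.astype(np.uint8)*255)
    return [(l==i) for i in range(1,n) if s[i,4]>amin]
for m in comps(cv2.inRange(h,(105,150,80),(125,255,255))>0,300):
    ct=max(cv2.findContours(m.astype(np.uint8),0,2)[0],key=cv2.contourArea)
    bx=cv2.boxPoints(cv2.minAreaRect(ct));w=ray(c,bx,.005)
    e=w[1]-w[0];print("mat",bx.mean(0),w.mean(0).round(4),np.linalg.norm(e),np.linalg.norm(w[2]-w[1]),np.degrees(np.arctan2(e[1],e[0])))
cr=np.array([[303,101],[313,192],[503,79],[519,166]])
print("corners rough\n",ray(c,cr,.078).round(3))
# case top pixels by depth, in the case's region
box=np.zeros(d.shape,bool);box[65:205,290:530]=1
m=box&(P[...,2]>.068)&(P[...,2]<.086)
ct=np.vstack([k.reshape(-1,2) for k in cv2.findContours(m.astype(np.uint8),0,1)[0]])
q=P[m][:,:2].astype(np.float32)
r=cv2.minAreaRect(q);print("rim",r,m.sum())
hi=box&(P[...,2]>.095)&(P[...,2]<.13)
for k in comps(hi,15):
    q=P[k];print("fin",np.argwhere(k).mean(0)[::-1],q.mean(0).round(4),q.min(0).round(3),q.max(0).round(3),cv2.minAreaRect(q[:,:2].astype(np.float32)))
o=box&(cv2.inRange(h,(5,90,60),(16,255,255))>0)
for k in comps(o,60):
    ct=max(cv2.findContours(k.astype(np.uint8),0,2)[0],key=cv2.contourArea)
    bx=cv2.boxPoints(cv2.minAreaRect(ct));w=ray(c,bx,.046)
    print("orange",bx.mean(0),w.mean(0).round(4),w.round(3).tolist(),P[k][:,2].mean())
cv2.imwrite("pics/crop1.png",cv2.resize(im[60:210,280:540],None,fx=3,fy=3,interpolation=2))
E
python3 m.py
```

```text
mat [178.85294 168.08826] [0.4734 0.353  0.005 ] 0.14780810225073604 0.14898603169379698 -9.891028533912571
mat [195.03273 261.30884] [0.2682 0.3053 0.005 ] 0.0979406571947587 0.09842930294882028 -19.07242549034328
corners rough
 [[ 0.609  0.077  0.078]
 [ 0.418  0.051  0.078]
 [ 0.669 -0.344  0.078]
 [ 0.483 -0.373  0.078]]
rim ((0.5465860366821289, -0.1459231674671173), (0.20214416086673737, 0.44281190633773804), 8.764189720153809) 11881
fin [504.0192926  118.20900322] [ 0.5741 -0.3304  0.1063] [ 0.54  -0.343  0.095] [ 0.61  -0.321  0.113] ((0.5751774907112122, -0.33235660195350647), (0.07038605958223343, 0.013608667999505997), 9.127730369567871)
fin [314.91705069 141.74193548] [0.5148 0.0499 0.1088] [0.481 0.039 0.095] [0.551 0.061 0.113] ((0.5159081816673279, 0.04981476813554764), (0.06993551552295685, 0.01196165569126606), 8.810426712036133)
orange [465.7453  127.85848] [ 0.5701 -0.2759  0.046 ] [[0.578, -0.238, 0.046], [0.599, -0.304, 0.046], [0.562, -0.314, 0.046], [0.541, -0.248, 0.046]] 0.0667673885315368
```

View pics/crop1.png

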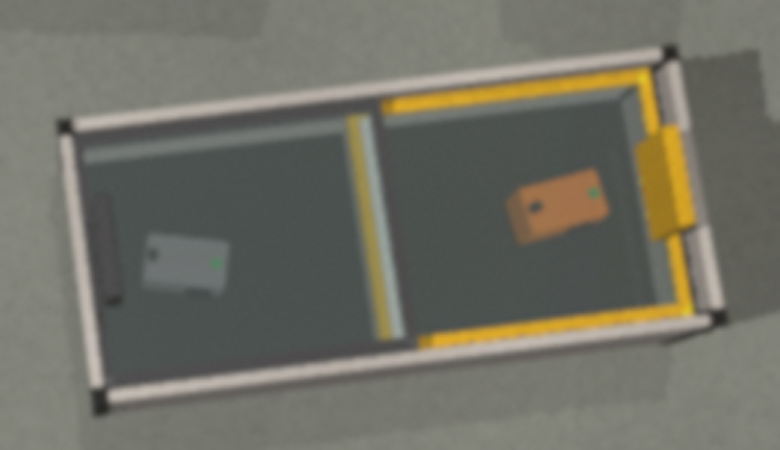

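The mat meant is the one at (179,168): it measures 148 x 149 mm, while the one at (195,261) is 98 mm. The crop confirms orange under the yellow-edged lid, which is ajar by about 11 mm (fin at case y ≈ -189 mm). The case centre is (0.547, -0.146) with yaw 8.8°. I'll move over the yellow fin next.

>>> {"fn": "apply_moves", "kwargs": {
  "rows": [
    [[0, 0, -0.0121], [0.1, 0.087, 0.15], 1],
    [[0, 0, -0.0121], [0.16, 0.139, 0.1], 1],
    [[0, 0, -0.0121], [0.16, 0.139, 0], 1],
    [[0, 0, -0.0121], [0.16, 0.139, 0], 1],
    [[0, 0, 0], [0.16, 0.139, 0], 1],
    [[0, 0, 0], [0.16, 0.139, 0], 1],
    [[0, 0, 0], [0.16, 0.139, 0], 1],
    [[0, 0, 0], [0.16, 0.139, 0], 1]
  ],
  "force": 20
}}

```text
time_s: 0.77
tcp_pos: [0.471, -0.4226, 0.2471]
tool_rot: [0.997, 0.077, -0.0, -0.0]
ft_force: [-0.1, 0.5, -0.1]
width: 0.0931
grip_force: 0.0
```

>>> {"fn": "apply_moves", "kwargs": {
  "rows": [
    [[0, 0, 0], [0.16, 0.139, -0.05], 1],
    [[0, 0, 0], [0.16, 0.139, -0.05], 1],
    [[0, 0, 0], [0.16, 0.139, -0.05], 1],
    [[0, 0, 0], [0.16, 0.139, -0.05], 1],
    [[0, 0, 0], [0.061, 0.051, 0], 1],
    [[0, 0, 0], [0, 0, 0], 1],
    [[0, 0, 0], [0, 0, 0], 1]
  ]
}}

```text
time_s: 1.35
tcp_pos: [0.5746, -0.334, 0.2176]
tool_rot: [0.997, 0.077, -0.001, 0.001]
ft_force: [-0.1, -0.7, -0.5]
width: 0.0927
grip_force: 0.0
```

>>> {"fn": "apply_moves", "kwargs": {
  "rows": [
    [[0, 0, 0], [0.004, 0.01, -0.2], 1],
    [[0, 0, 0], [0, 0, -0.2], 1],
    [[0, 0, 0], [0, 0, -0.2], 1],
    [[0, 0, 0], [0, 0, -0.13], 1],
    [[0, 0, 0], [0, 0, -0.05], 1],
    [[0, 0, 0], [0, 0, 0], 1],
    [[0, 0, 0], [0, 0, 0], 1]
  ]
}}

```text
time_s: 1.93
tcp_pos: [0.5755, -0.3339, 0.1019]
tool_rot: [0.997, 0.075, 0.0, 0.001]
ft_force: [0.3, 0.2, 0.4]
width: 0.0928
grip_force: 0.0
```

>>> {"fn": "apply_moves", "kwargs": {
  "rows": [
    [[0, 0, 0], [0, 0, 0], -1],
    [[0, 0, 0], [0, 0, 0], -1],
    [[0, 0, 0], [0, 0, 0], -1],
    [[0, 0, 0], [0, 0, 0], -1],
    [[0, 0, 0], [0, 0, 0], -1],
    [[0, 0, 0], [0, 0, 0], -1],
    [[0, 0, 0], [0, 0, 0], -1],
    [[0, 0, 0], [0, 0, 0], -1]
  ]
}}

```text
time_s: 2.6
tcp_pos: [0.5761, -0.3314, 0.1006]
tool_rot: [0.997, 0.077, -0.0, -0.0]
ft_force: [-0.1, -0.1, 1.3]
width: 0.0441
grip_force: 0.0
```

>>> {"fn": "apply_moves", "kwargs": {
  "rows": [
    [[0, 0, 0], [0, 0, 0], -1],
    [[0, 0, 0], [0, 0, 0], -1],
    [[0, 0, 0], [0, 0, 0], -1],
    [[0, 0, 0], [0, 0, 0], -1],
    [[0, 0, 0], [0, 0, 0], -1],
    [[0, 0, 0], [0, 0, 0], -1],
    [[0, 0, 0], [0, 0, 0], -1],
    [[0, 0, 0], [0, 0, 0], -1]
  ]
}}

```text
time_s: 3.27
tcp_pos: [0.5761, -0.3318, 0.1006]
tool_rot: [0.997, 0.077, 0.0, 0.0]
ft_force: [0.2, -0.4, 0.1]
width: 0.0106
grip_force: 20.0
```

>>> {"fn": "apply_moves", "kwargs": {
  "rows": [
    [[0, 0, 0], [-0.01, 0.066, 0], -1],
    [[0, 0, 0], [-0.0203, 0.1318, 0], -1],
    [[0, 0, 0], [-0.0203, 0.1318, 0], -1],
    [[0, 0, 0], [-0.0203, 0.1318, 0], -1],
    [[0, 0, 0], [-0.0203, 0.1318, 0], -1],
    [[0, 0, 0], [-0.0203, 0.1318, 0], -1],
    [[0, 0, 0], [-0.0203, 0.1318, 0], -1],
    [[0, 0, 0], [-0.01, 0.066, 0], -1]
  ]
}}

```text
time_s: 3.93
tcp_pos: [0.5541, -0.189, 0.1006]
tool_rot: [0.997, 0.079, -0.001, -0.001]
ft_force: [1.1, -1.3, -2.0]
width: 0.0106
grip_force: 20.0
```

>>> {"fn": "apply_moves", "kwargs": {
  "rows": [
    [[0, 0, 0], [-0.008, 0.053, 0], -1],
    [[0, 0, 0], [0, 0, 0], -1],
    [[0, 0, 0], [0, 0, 0], -1]
  ]
}}

```text
time_s: 4.18
tcp_pos: [0.5538, -0.1872, 0.1007]
tool_rot: [0.997, 0.076, 0.001, 0.002]
ft_force: [2.0, -3.2, -3.4]
width: 0.0106
grip_force: 20.0
```

>>> {"fn": "apply_moves", "kwargs": {
  "rows": [
    [[0, 0, 0], [-0.003, 0.02, 0], -1],
    [[0, 0, 0], [-0.003, 0.02, 0], -1],
    [[0, 0, 0], [0, 0, 0], -1],
    [[0, 0, 0], [0, 0, 0], -1]
  ]
}}

```text
time_s: 4.52
tcp_pos: [0.5538, -0.1869, 0.1008]
tool_rot: [0.997, 0.074, 0.002, 0.005]
ft_force: [3.8, -11.3, -6.9]
width: 0.0103
grip_force: 20.0
```

At the stop. I'll ease off, release and rise.

>>> {"fn": "apply_moves", "kwargs": {
  "rows": [
    [[0, 0, 0], [0.004, -0.03, 0], -1],
    [[0, 0, 0], [0, 0, 0], 1],
    [[0, 0, 0], [0, 0, 0], 1],
    [[0, 0, 0], [0, 0, 0], 1],
    [[0, 0, 0], [0, 0, 0], 1],
    [[0, 0, 0], [0, 0, 0], 1],
    [[0, 0, 0], [0, 0, 0.1], 1],
    [[0, 0, 0], [0, 0, 0.2], 1]
  ]
}}

```text
time_s: 5.18
tcp_pos: [0.5502, -0.1815, 0.1427]
tool_rot: [0.997, 0.077, -0.004, -0.002]
ft_force: [0.8, 0.8, 0.5]
width: 0.0524
grip_force: 0.0
```

>>> {"fn": "apply_moves", "kwargs": {
  "rows": [
    [[0, 0, 0], [0, -0.1, 0.25], 1],
    [[0, 0, 0], [0.03, -0.2, 0.25], 1],
    [[0, 0, 0], [0.03, -0.2, 0.15], 1],
    [[0, 0, 0], [0, -0.08, 0], 1],
    [[0, 0, 0], [0, 0, 0], 1],
    [[0, 0, 0], [0, 0, 0], 1]
  ]
}}

```text
time_s: 5.68
tcp_pos: [0.5606, -0.2653, 0.2366]
tool_rot: [0.997, 0.077, -0.001, -0.002]
ft_force: [0.2, 0.6, 0.1]
width: 0.0908
grip_force: 0.0
```

```bash
python3 - <<'E'
from h import *
for n in("wrist","top"):
    s=sense();c=cal(n);im,d=get_image(n)
    if n=="wrist":cv2.imwrite("pics/w1.png",im)
    else: cv2.imwrite("pics/t1.png",cv2.resize(im[60:210,280:540],None,fx=3,fy=3,interpolation=2))
    h=cv2.cvtColor(im,cv2.COLOR_BGR2HSV)
    P=depth_pts(c,d)
    o=(cv2.inRange(h,(5,90,60),(17,255,255))>0)&(P[...,2]>.04)&(P[...,2]<.052)&(abs(P[...,0]-.57)<.08)&(abs(P[...,1]+.276)<.08)
    q=P[o];r=cv2.minAreaRect(q[:,:2].astype(np.float32));print(n,o.sum(),q.mean(0),r,cv2.boxPoints(r).round(3).tolist())
    k=(P[...,2]>.095)&(P[...,2]<.12)&(abs(P[...,0]-.55)<.1)&(abs(P[...,1]+.14)<.24)
    for hh,nm in((k&(h[...,1]>100),"yellow"),(k&(h[...,1]<=100),"dark")):
        if hh.sum()>20:
            p=P[hh];f=np.array(cv2.minAreaRect(p[:,:2].astype(np.float32))[0])-[.5466,-.1459];print(nm,hh.sum(),"case y",f@[-.152,.988])
print(s["tcp_pos"],s["joint_pos"])
E
```

```text
wrist 927 [ 0.57245087 -0.27470005  0.04611095] ((0.5729313492774963, -0.28315261006355286), (0.037569742649793625, 0.060020700097084045), 16.250171661376953) [[0.5460000038146973, -0.25999999046325684], [0.5630000233650208, -0.31700000166893005], [0.5989999771118164, -0.3070000112056732], [0.5830000042915344, -0.24899999797344208]]
yellow 1203 case y -0.04260156196365356
dark 183 case y 0.07117803260674477
top 425 [ 0.5732667  -0.27830692  0.0448993 ] ((0.5735983848571777, -0.2788705825805664), (0.03743000701069832, 0.06047995388507843), 13.978069305419922) [[0.5479999780654907, -0.2540000081062317], [0.5630000233650208, -0.31299999356269836], [0.5989999771118164, -0.30399999022483826], [0.5839999914169312, -0.24500000476837158]]
yellow 274 case y -0.03899741470823288
dark 218 case y 0.1980252103506565
[ 0.56078075 -0.26376282  0.23610166] [ 0.36895073  0.54705279  0.06143278  1.47696468 -0.03788847  1.12363336
 -0.97723414]
```

View pics/w1.png

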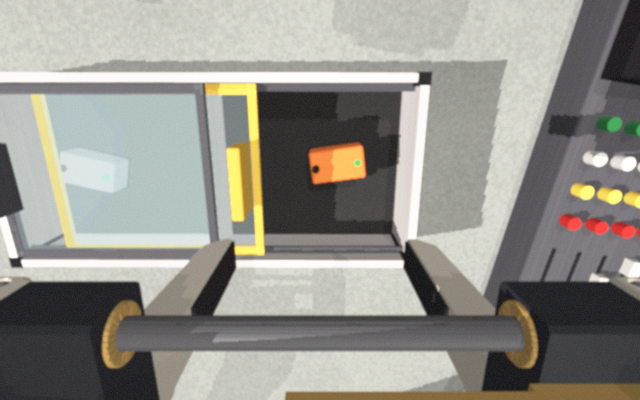

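The lid is open behind the other. The orange sensor sits in the opening at (337,163), and its stub is at (316,169), towards +y. The sensor's centre is about (0.573, -0.281) at yaw 15°, and its size matches. I'll turn +96° and move above it.

>>> {"fn": "apply_moves", "kwargs": {
  "rows": [
    [[0, 0, 0.0191], [0.02, -0.03, 0], 1],
    [[0, 0, 0.0191], [0.02, -0.03, 0], 1],
    [[0, 0, 0.0191], [0.02, -0.03, 0], 1],
    [[0, 0, 0.0191], [0.02, -0.025, 0], 1],
    [[0, 0, 0.0191], [0, 0, 0], 1],
    [[0, 0, 0.0191], [0, 0, 0], 1],
    [[0, 0, 0.0191], [0, 0, 0], 1],
    [[0, 0, 0.0191], [0, 0, 0], 1]
  ]
}}

```text
time_s: 6.45
tcp_pos: [0.5735, -0.2807, 0.2364]
tool_rot: [0.846, 0.533, -0.0, -0.002]
ft_force: [-0.3, 0.7, -1.6]
width: 0.093
grip_force: 0.0
```

>>> {"fn": "apply_moves", "kwargs": {
  "rows": [
    [[0, 0, 0.0191], [0, 0, 0], 1],
    [[0, 0, 0.0191], [0, 0, -0.1], 1],
    [[0, 0, 0.0191], [0, 0, -0.15], 1],
    [[0, 0, 0.0191], [0, 0, -0.15], 1],
    [[0, 0, 0.0191], [0, 0, -0.15], 1],
    [[0, 0, 0.0191], [0, 0, -0.1], 1],
    [[0, 0, 0], [0, 0, 0], 1],
    [[0, 0, 0], [0, 0, 0], 1]
  ]
}}

```text
time_s: 7.12
tcp_pos: [0.573, -0.2815, 0.1391]
tool_rot: [0.608, 0.794, 0.0, -0.002]
ft_force: [-0.5, -0.1, -0.4]
width: 0.0931
grip_force: 0.0
```

```bash
python3 - <<'E'
from h import *
s=sense();c=cal("wrist");im,d=get_image("wrist");cv2.imwrite("pics/w2.png",im)
h=cv2.cvtColor(im,cv2.COLOR_BGR2HSV);P=depth_pts(c,d)
o=(cv2.inRange(h,(5,90,60),(17,255,255))>0)&(P[...,2]>.04)&(P[...,2]<.052)&(abs(P[...,0]-.57)<.08)&(abs(P[...,1]+.276)<.08)
if o.sum()>20: print(o.sum(),cv2.minAreaRect(P[o][:,:2].astype(np.float32)))
q=s["tool_rot"];print(s["tcp_pos"],s["joint_pos"],"tool y deg",np.degrees(2*np.arctan2(q[1],q[0]))-90)
E
```

```text
2806 ((0.5730286240577698, -0.2830454707145691), (0.03672444447875023, 0.06018896773457527), 15.924028396606445)
[ 0.57304919 -0.28150772  0.13905214] [ 0.62752064  0.69055824 -0.35588469  1.53404759  0.2701602   0.97003952
  0.4547873 ] tool y deg 15.042163343470023
```

View pics/w2.png

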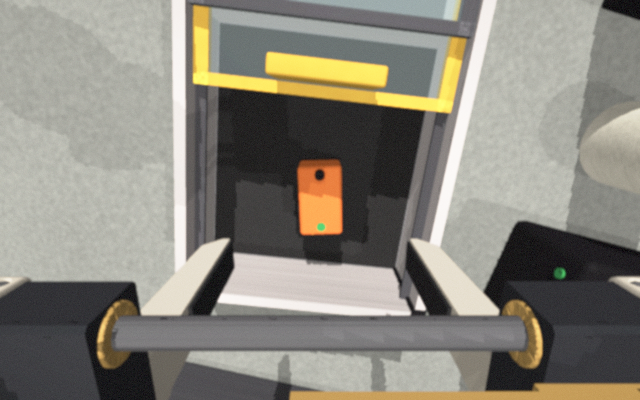

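>>> {"fn": "apply_moves", "kwargs": {
  "rows": [
    [[0, 0, 0.002], [0, -0.006, -0.15], 1],
    [[0, 0, 0], [0, 0, -0.15], 1],
    [[0, 0, 0], [0, 0, -0.15], 1],
    [[0, 0, 0], [0, 0, -0.1], 1],
    [[0, 0, 0], [0, 0, -0.1], 1],
    [[0, 0, 0], [0, 0, -0.05], 1],
    [[0, 0, 0], [0, 0, 0], 1],
    [[0, 0, 0], [0, 0, 0], 1]
  ]
}}

```text
time_s: 7.83
tcp_pos: [0.5746, -0.2845, 0.0366]
tool_rot: [0.603, 0.797, 0.0, 0.001]
ft_force: [1.2, 0.4, 0.0]
width: 0.0929
grip_force: 0.0
```

>>> {"fn": "apply_moves", "kwargs": {
  "rows": [
    [[0, 0, 0], [0, 0, 0], -1],
    [[0, 0, 0], [0, 0, 0], -1],
    [[0, 0, 0], [0, 0, 0], -1],
    [[0, 0, 0], [0, 0, 0], -1],
    [[0, 0, 0], [0, 0, 0], -1],
    [[0, 0, 0], [0, 0, 0], -1],
    [[0, 0, 0], [0, 0, 0], -1],
    [[0, 0, 0], [0, 0, 0], -1]
  ],
  "force": 20
}}

```text
time_s: 8.5
tcp_pos: [0.5736, -0.2847, 0.0355]
tool_rot: [0.603, 0.798, -0.0, -0.0]
ft_force: [0.0, -1.0, -0.0]
width: 0.0443
grip_force: 0.0
```

>>> {"fn": "apply_moves", "kwargs": {
  "rows": [
    [[0, 0, 0], [0, 0, 0], -1],
    [[0, 0, 0], [0, 0, 0], -1],
    [[0, 0, 0], [0, 0, 0], -1],
    [[0, 0, 0], [0, 0, 0], -1],
    [[0, 0, 0], [0, 0, 0], -1]
  ]
}}

```text
time_s: 8.92
tcp_pos: [0.5739, -0.2846, 0.0356]
tool_rot: [0.603, 0.798, 0.0, 0.0]
ft_force: [1.1, 1.3, -0.2]
width: 0.0352
grip_force: 20.0
```

>>> {"fn": "apply_moves", "kwargs": {
  "rows": [
    [[0, 0, 0], [0, 0, 0.05], -1],
    [[0, 0, 0], [0, 0, 0.12], -1],
    [[0, 0, 0], [0, 0, 0.2], -1],
    [[0, 0, 0], [0, 0, 0.2], -1],
    [[0, 0, 0], [0, 0, 0.2], -1],
    [[0, 0, 0], [0, 0, 0.2], -1],
    [[0, 0, 0], [0, 0, 0.16], -1],
    [[0, 0, 0], [0, 0, 0], -1]
  ]
}}

```text
time_s: 9.58
tcp_pos: [0.5765, -0.2855, 0.2114]
tool_rot: [0.603, 0.797, 0.001, 0.005]
ft_force: [0.8, -0.1, -2.2]
width: 0.0352
grip_force: 20.0
```

>>> {"fn": "apply_moves", "kwargs": {
  "rows": [
    [[0, 0, 0], [-0.015, 0.1, 0], -1],
    [[0, 0, 0], [-0.03, 0.19, 0], -1],
    [[0, 0, 0], [-0.03, 0.19, 0], -1],
    [[0, 0, 0], [-0.03, 0.19, 0], -1],
    [[0, 0, 0], [-0.03, 0.19, 0], -1],
    [[0, 0, 0], [-0.03, 0.19, 0], -1],
    [[0, 0, 0], [-0.03, 0.19, 0], -1],
    [[0, 0, 0], [-0.03, 0.19, 0], -1]
  ]
}}

```text
time_s: 10.25
tcp_pos: [0.5382, -0.0691, 0.2039]
tool_rot: [0.603, 0.797, -0.001, -0.001]
ft_force: [-0.0, -0.7, -1.7]
width: 0.0349
grip_force: 20.0
```

>>> {"fn": "apply_moves", "kwargs": {
  "rows": [
    [[0, 0, 0], [-0.03, 0.19, 0], -1],
    [[0, 0, 0], [-0.03, 0.19, 0], -1],
    [[0, 0, 0], [-0.03, 0.19, 0], -1],
    [[0, 0, 0], [-0.03, 0.19, 0], -1],
    [[0, 0, 0], [-0.03, 0.19, 0], -1],
    [[0, 0, 0], [-0.03, 0.19, 0], -1],
    [[0, 0, 0], [-0.03, 0.19, 0], -1],
    [[0, 0, 0], [-0.03, 0.19, 0], -1]
  ]
}}

```text
time_s: 10.92
tcp_pos: [0.5024, 0.1584, 0.204]
tool_rot: [0.603, 0.798, -0.001, -0.001]
ft_force: [0.6, -0.0, -1.5]
width: 0.0351
grip_force: 20.0
```

>>> {"fn": "apply_moves", "kwargs": {
  "rows": [
    [[0, 0, 0], [-0.03, 0.19, 0], -1],
    [[0, 0, 0], [-0.03, 0.19, 0], -1],
    [[0, 0, 0], [-0.03, 0.19, 0], -1],
    [[0, 0, 0], [-0.03, 0.19, 0], -1],
    [[0, 0, 0], [-0.03, 0.19, 0], -1],
    [[0, 0, 0], [-0.03, 0.19, 0], -1],
    [[0, 0, 0], [-0.03, 0.15, 0], -1],
    [[0, 0, 0], [0, 0, 0], -1]
  ]
}}

```text
time_s: 11.58
tcp_pos: [0.4682, 0.3576, 0.2041]
tool_rot: [0.6, 0.8, 0.001, -0.003]
ft_force: [0.2, 1.2, -0.8]
width: 0.0353
grip_force: 20.0
```

>>> {"fn": "apply_moves", "kwargs": {
  "rows": [
    [[0, 0, 0], [0.03, -0.03, -0.1], -1],
    [[0, 0, 0], [0, 0, -0.2], -1],
    [[0, 0, 0], [0, 0, -0.2], -1],
    [[0, 0, 0], [0, 0, -0.2], -1],
    [[0, 0, 0], [0, 0, -0.2], -1],
    [[0, 0, 0], [0, 0, -0.12], -1],
    [[0, 0, 0], [0, 0, -0.04], -1],
    [[0, 0, 0], [0, 0, 0], -1]
  ]
}}

```text
time_s: 12.25
tcp_pos: [0.4756, 0.3448, 0.0438]
tool_rot: [0.603, 0.797, -0.003, -0.0]
ft_force: [0.2, -0.2, -2.0]
width: 0.0354
grip_force: 20.0
```

>>> {"fn": "apply_moves", "kwargs": {
  "rows": [
    [[0, 0, 0], [0, 0, 0], -1],
    [[0, 0, 0], [0, 0, 0], -1]
  ]
}}

```text
time_s: 12.42
tcp_pos: [0.4778, 0.3475, 0.0475]
tool_rot: [0.603, 0.797, 0.001, 0.0]
ft_force: [0.1, 0.1, -1.8]
width: 0.0352
grip_force: 20.0
```

>>> {"fn": "apply_moves", "kwargs": {
  "rows": [
    [[0, 0, 0], [-0.01, 0.01, -0.013], -1],
    [[0, 0, 0], [-0.01, 0.01, -0.013], -1],
    [[0, 0, 0], [0, 0, -0.013], -1],
    [[0, 0, 0], [0, 0, -0.013], -1],
    [[0, 0, 0], [0, 0, -0.013], -1],
    [[0, 0, 0], [0, 0, 0], -1],
    [[0, 0, 0], [0, 0, 0], -1],
    [[0, 0, 0], [0, 0, 0], -1]
  ]
}}

```text
time_s: 13.08
tcp_pos: [0.474, 0.3498, 0.0362]
tool_rot: [0.603, 0.798, -0.0, -0.0]
ft_force: [0.3, 0.3, -1.6]
width: 0.0353
grip_force: 20.0
```

>>> {"fn": "apply_moves", "kwargs": {
  "rows": [
    [[0, 0, 0], [0, 0, -0.005], -1],
    [[0, 0, 0], [0, 0, 0], -1],
    [[0, 0, 0], [0, 0, -0.005], -1],
    [[0, 0, 0], [0, 0, 0], -1],
    [[0, 0, 0], [0, 0, 0], -1]
  ]
}}

```text
time_s: 13.5
tcp_pos: [0.4738, 0.3498, 0.0347]
tool_rot: [0.603, 0.798, -0.0, -0.0]
ft_force: [0.3, 0.1, -2.1]
width: 0.0353
grip_force: 20.0
```

>>> {"fn": "apply_moves", "kwargs": {
  "rows": [
    [[0, 0, 0], [0, 0, -0.005], -1],
    [[0, 0, 0], [0, 0, 0], -1],
    [[0, 0, 0], [0, 0, 0], -1]
  ]
}}

```text
time_s: 13.75
tcp_pos: [0.4741, 0.3498, 0.0344]
tool_rot: [0.603, 0.797, 0.0, 0.0]
ft_force: [-0.9, -0.7, 1.9]
width: 0.0352
grip_force: 20.0
```

>>> {"fn": "apply_moves", "kwargs": {
  "rows": [
    [[0, 0, 0], [0, 0, -0.005], -1],
    [[0, 0, 0], [0, 0, 0], -1],
    [[0, 0, 0], [0, 0, 0], -1]
  ]
}}

```text
time_s: 14.0
tcp_pos: [0.4742, 0.3498, 0.0343]
tool_rot: [0.603, 0.797, 0.0, 0.0]
ft_force: [-1.0, -1.5, 7.2]
width: 0.0353
grip_force: 20.0
```

Contact is firm. I'll ease up slightly, open and retreat.

>>> {"fn": "apply_moves", "kwargs": {
  "rows": [
    [[0, 0, 0], [0, 0, 0.005], -1],
    [[0, 0, 0], [0, 0, 0], 1],
    [[0, 0, 0], [0, 0, 0], 1],
    [[0, 0, 0], [0, 0, 0], 1],
    [[0, 0, 0], [0, 0, 0], 1],
    [[0, 0, 0], [0, 0, 0], 1],
    [[0, 0, 0], [0, 0, 0], 1],
    [[0, 0, 0], [0, 0, 0], 1]
  ]
}}

```text
time_s: 14.67
tcp_pos: [0.4739, 0.3499, 0.034]
tool_rot: [0.603, 0.798, -0.0, -0.0]
ft_force: [0.5, -0.3, 0.5]
width: 0.0772
grip_force: 0.0
```

>>> {"fn": "apply_moves", "kwargs": {
  "rows": [
    [[0, 0, 0], [0, 0, 0.08], 1],
    [[0, 0, 0], [0, 0, 0.2], 1],
    [[0, 0, 0], [0, 0, 0.2], 1],
    [[0, 0, 0], [0, 0, 0.2], 1],
    [[0, 0, 0], [0, 0, 0.2], 1],
    [[0, 0, 0], [-0.05, -0.15, 0.15], 1],
    [[0, 0, 0], [-0.05, -0.2, 0], 1],
    [[0, 0, 0], [0, -0.2, 0], 1]
  ]
}}

```text
time_s: 15.33
tcp_pos: [0.4579, 0.2685, 0.1914]
tool_rot: [0.602, 0.799, 0.002, 0.0]
ft_force: [-0.2, -0.0, 0.2]
width: 0.0933
grip_force: 0.0
```

>>> {"fn": "apply_moves", "kwargs": {
  "rows": [
    [[0, 0, 0], [0, -0.2, 0], 1],
    [[0, 0, 0], [0, -0.1, 0], 1],
    [[0, 0, 0], [0, 0, 0], 1],
    [[0, 0, 0], [0, 0, 0], 1]
  ]
}}

```text
time_s: 15.67
tcp_pos: [0.4592, 0.2222, 0.1895]
tool_rot: [0.604, 0.797, 0.001, 0.0]
ft_force: [0.4, 0.6, 0.2]
width: 0.0926
grip_force: 0.0
```

```bash
python3 - <<'E'
from h import *
c=cal("scene");im,d=get_image("scene");cv2.imwrite("pics/s2.png",im)
for n in("top","scene"):
    c=cal(n);im,d=get_image(n);h=cv2.cvtColor(im,cv2.COLOR_BGR2HSV);P=depth_pts(c,d)
    o=(cv2.inRange(h,(4,90,60),(17,255,255))>0)&(abs(P[...,0]-.474)<.08)&(abs(P[...,1]-.353)<.08)&(P[...,2]>.035)
    if o.sum()>20: print(n,o.sum(),cv2.minAreaRect(P[o][:,:2].astype(np.float32)),np.percentile(P[o][:,2],[10,50,90]))
    for nm,y in(("yellow",-.04),("dark",.2)):
        q=P[...,:2]-[.5466,-.1459];ly=q@np.array([-.152,.988]);lx=q@np.array([.988,.152])
        k=(P[...,2]>.1)&(P[...,2]<.118)&(abs(ly-y)<.03)&(abs(lx)<.04)
        if k.sum()>20:print(n,nm,k.sum(),np.percentile(ly[k],[3,50,97]))
E
```

```text
top yellow 243 [-0.04469345 -0.03790264 -0.03316726]
top dark 213 [0.19239627 0.19819823 0.20385982]
scene 234 ((0.4755817651748657, 0.35111120343208313), (0.033258721232414246, 0.061817411333322525), 17.533597946166992) [0.03890371 0.0461128  0.04861108]
scene yellow 196 [-0.04828992 -0.04368795 -0.03684248]
scene dark 178 [0.18845752 0.19183716 0.20021975]
```

View pics/s2.png

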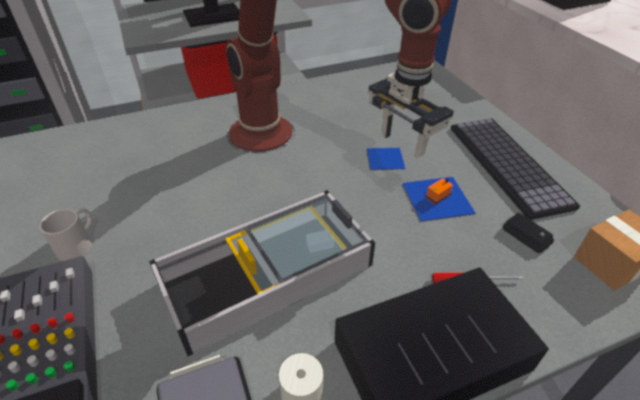

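The orange sensor is upright on the large mat at (439,190), with its top at z ≈ 0.046. The yellow lid is fully open, the dark lid hasn't moved from shut, and the gripper is clear.

```bash
python3 -c "from workcell import sign_off;print(sign_off())"
```

```text
the job is handed in; nothing more can be done
None
```

The job is handed in at about 16 s of the 51 s allowed: the yellow-edged lid is fully open behind the dark-edged lid, which I never touched and which reads shut to within about 3 mm, and the orange sensor stands upright on the 150 mm blue mat.

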